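# Seat the keyed tube rotor on the mixer's spindle

## Task

Put the aluminium tube rotor on the mixer's upright spindle and turn it with light downward pressure until its tab finds the spindle's keyway, then lower it in your grip, without letting it drop, until it sits fully home, flat on the flange, and let go. Never force it: while it sits high, the tab is not in the keyway yet. Leave the rack, flask, beaker and marker alone.

Things in the scene. Friction and masses are not known exactly. Their poses are not given: they have to be found in the camera images.
- rotor: Loose bare-aluminium tube rotor, 210-420 g: disc 110 mm across, 10 mm thick, 8 dark tube holes, with a round hub (40 mm across) up to 48 mm above the underside. Origin: centre of the underside, z up; lies flat on the bench. A 30 mm bore, its bottom edge flared 2 mm, runs through the hub. Its tab lies on the rotor's +x side.
- rotor_grip (a point): On the rotor's axis, 35 mm above its underside, axes as the rotor's. Two flat upright grip ears on the hub face the rotor's +y and -y: 46 mm over their outer faces, 34 mm long along x, 10 to 48 mm above the underside. Grip across them from above, fingertips just clear of the disc.
- rotor_tab (a point): The one tab inside the rotor's bore, on its +x side; this point is the middle of the tab's lower face, 12 mm from the axis and 14 mm above the underside. The tab is 6 mm wide, 10 mm tall and reaches inward to 8.5 mm from the axis. On top of the disc a straight rib, 6 mm wide and 6 mm high, runs from hub to rim in the tab's direction. Axes as the rotor's.
- machine: Bench tube mixer, fixed: white box 180 x 180 mm, deck 50 mm above the bench, control panel with knob and display on its -x side. Origin: centre of the underside; z up, x away from the panel. A steel spindle stands mid-deck, its flange 52 mm across. The spindle is braked and does not turn under gentle handling. Rotor-to-machine contact should stay well under 40 N.
- shaft_top (a point): Centre of the spindle shaft's flat top, 34 mm above the flange; axes as the machine's. Shaft 28 mm in diameter, 1.5 mm chamfered rim, one keyway 8.4 mm wide down its whole length, open at the top. The keyway's direction is not measured: seen from the axis it lies anywhere within 0.6 rad either way of the machine's +x axis.
- seat (a point): Centre of the flange's upper face, on the spindle's axis, 54 mm above the bench; axes as the machine's (they do not show the keyway). The rotor's underside centre belongs here. With the tab on the shaft's top the underside is 20 mm higher; once the tab is in the keyway the rotor slides down to the flange.
- rack: Aluminium test-tube rack, 110 x 190 x 62 mm, loose bystander; origin: centre of the underside.
- flask: Conical glass flask, 72 mm across, 116 mm tall, loose bystander; origin: centre of the underside.
- beaker: Open greenish glass cup, 70 mm across, 90 mm tall, loose bystander; origin: centre of the underside.
- marker: Grey marker pen with a black cap, 132 x 13 x 12 mm, lying along its x, loose bystander; origin: underside, near its middle.

How it is judged:
By the outcome, as a careful person would: the job done as asked, in the order asked, and still so for the second after the job is handed in, with the robot touching nothing.
It also fails if it takes over 67 s, if anything falls off the work surface, if the arm or the gripper's body presses on something with over 40 N, if the wrist force passes 120 N, or if a joint passes its speed limit or range.

## Robot

A 6-joint arm with a two-finger parallel gripper is mounted at the origin on the work surface. World frame = base frame: x ahead of the robot, y to its left, z up, the work surface at z = 0. Lengths are in mm, angles in rad, forces in N, time in s.
With the tool pointing down it reaches from about 400 to 925 mm from the base axis. Payload 12.5 kg.
Tool frame: the origin (TCP) lies midway between the tips of the shut fingers; the grasp point (between the pads) lies 19 mm behind it (env.grip_depth is the distance from the TCP to the grasp point, in mm); z points along the fingers, y is the line along which they close (so a half turn about z gives the same grasp; the last joint's range is limited). The gripper opens to 95 mm and grips with 3 to 60 N. Pads are 20 mm wide; open, the fingers measure 119 mm over their backs; the gripper's body (75 mm by 180 mm) begins 59 mm behind the grasp point.
Start: joints at [-1.386, 0.491, 1.559, -0, 1.092, -0.106], TCP at [179.222, -598.771, 214.661] pointing down, gripper open.
Joint ranges: [-3.1, 3.1], [-0.84, 2.19], [0.05, 2.79], [-1.13, 4.28], [0.06, 2.93], [-2.69, 2.69]. Speed limits (rad/s): [2.22, 2.22, 2.79, 3.14, 3.14, 3.14].

## Interface

Orientations are given as [roll, pitch, yaw] about the fixed x, y, z axes, in that order (R = Rz(yaw) Ry(pitch) Rx(roll)).
In Python, from cell import monitor, viewer, order, env gives the robot as it stands.
- The arm moves only by the tool move_arm, never from a script. Its argument "moves" is one flat list of numbers, 4 for each row, row after row: the shift along the tool's x, y, z normalised to -1 to 1, where 1 is 0.15 m, then the turn about the tool's z normalised to -1 to 1, where 1 is pi/2 rad. A call has 1 to 10 rows; each row shifts and turns the commanded pose from where the row before left it, along the tool's axes as they then stand; what a row does not reach is not made up. A row lasts 1/8 s, in which the tool goes at most 62.5 mm and 10.7 degrees, less where a joint would pass 70% of its speed; a pose out of reach is approached as far as the arm can. A call with a number of a shift or a turn outside -1 to 1 is refused whole. A call with a gripper value outside its range is refused whole. "claw" is the finger opening in mm, from 0 to 95.1, set as the call begins (left out, the last holds). The fingers move at their own pace and stop on an object; the grip force is fixed at half the most. Time passes only in rows, so rows that do not move let the fingers close. It gives the time, the measured TCP pose, the force, the opening and the grip force at its end, in the units of the state.
- monitor.state(): the state, without advancing time (a new reading comes with each control period).
- viewer.read_camera(name): name is "scene" or "top"; returns the picture (400x640x3 uint8, red, green, blue); there is no depth.
- viewer.camera_info(name): a dict with "K" (3x3 intrinsics, pixels), "camera_from_world" (4x4, takes a point from world to camera coordinates). Camera axes: x right, y down, z forward; pixel columns grow to the right and rows downward; lengths in mm; the calibration is good to about 2 mm. A picture is of the moment at which its call begins. camera_info takes no time and is no camera call.
- order.job_done(): hands the job in; it is judged then, once.
The state is a dict: "t": time; "joints": joint angles; "qvel": joint speeds; "tau": joint torques, N m; "eef_pos": TCP position; "tcp_rot": TCP orientation; "ft_force": force on the tool from outside, world axes, zero at the start; "moment": the same for the moment, N m; "opening": opening from 0.0 (shut) to 1.0 (fully open); "grip_force": force on a finger pad.
Only numpy, scipy, OpenCV 4.12 (cv2) and the standard library are available. Lean on these libraries where they do the work, as an engineer would, in place of code of your own. Each camera call takes 0.05 s, during which the arm holds its last target. There are 200 camera calls.

## Working session

There is one attempt and no reset: what is moved stays moved. The work goes in short steps, Python scripts to look and compute and a tool call to move; the robot and the scene stay as the last step left them, time stands still between calls to the robot, and variables do not carry over. Pictures are saved under pics/ and viewed, at most 10 in all, crops included, and the job is handed in when it is done.

Besides the shell and the picture viewer there is one more tool, called after "Request:" as a command line: name --argument value ..., lists and objects as JSON in quotes. move_arm: Moves the arm, as the interface text tells. Scaled input: -1 to 1 covers 0.15 m each way for a shift and pi/2 rad each way for a turn. Its arguments: {"type":"object","properties":{"moves":{"type":"array"},"claw":{"type":"number"}},"required":["moves"]}

```bash
mkdir -p pics; cat > h.py <<'E'
import numpy as np, cv2
from cell import monitor, viewer, order, env
def cam(n):
    i=viewer.camera_info(n); return np.array(i["K"]),np.array(i["camera_from_world"])
def ray(n,uv,z):
    K,T=cam(n); R=T[:3,:3]; c=-R.T@T[:3,3]
    d=R.T@np.linalg.solve(K,[uv[0],uv[1],1]); return c+d*(z-c[2])/d[2]
def proj(n,p):
    K,T=cam(n); q=K@(T[:3,:3]@np.array(p,float)+T[:3,3]); return q[:2]/q[2]
def save(n,f,crop=None,s=1):
    im=viewer.read_camera(n)[:,:,::-1]
    np.save('pics/'+f+'.npy',im)
    if crop: im=im[crop[1]:crop[3],crop[0]:crop[2]]
    cv2.imwrite('pics/'+f+'.png',cv2.resize(im,None,fx=s,fy=s,interpolation=cv2.INTER_CUBIC)); return im
E
python3 - <<'E'
from h import *
save('top','t0'); save('scene','s0')
for n in('top','scene'):
    K,T=cam(n); print(n,K.round(1).tolist(),(-T[:3,:3].T@T[:3,3]).round(),T[:3,:3].round(2).tolist())
print(monitor.state())
E
```

```text
top [[501.7, 0.0, 324.3], [0.0, 501.7, 197.3], [0.0, 0.0, 1.0]] [ 400.   12. 1340.] [[-0.01, -1.0, -0.01], [-0.99, 0.02, -0.12], [0.12, 0.01, -0.99]]
scene [[378.6, 0.0, 323.7], [0.0, 378.6, 201.4], [0.0, 0.0, 1.0]] [1135. -286.  858.] [[0.44, 0.9, 0.0], [0.69, -0.34, -0.64], [-0.58, 0.28, -0.77]]
{'t': 0.1, 'joints': array([-1.38561045e+00,  4.91459709e-01,  1.55936903e+00, -2.69733078e-05,
        1.09170039e+00, -1.05582478e-01]), 'qvel': array([ 8.05798338e-05, -3.01954087e-03, -2.84904660e-03, -8.03758705e-04,
        1.04281413e-03,  3.21971092e-04]), 'tau': array([ 2.50363060e-03, -6.13624549e+01, -2.58605897e+01,  6.94141374e-02,
        4.70198644e-02, -5.06965682e-05]), 'eef_pos': array([ 179.1679996 , -598.55295826,  214.15147964]), 'tcp_rot': array([-3.14065888e+00, -7.48996389e-05,  2.90780767e-01]), 'ft_force': array([ 0.1744984 , -0.50639826,  0.77411226]), 'moment': array([ 0.01617051,  0.0722164 , -0.00078923]), 'grip_force': 0.0, 'opening': 1.0003595496546316}
```

View pics/t0.png

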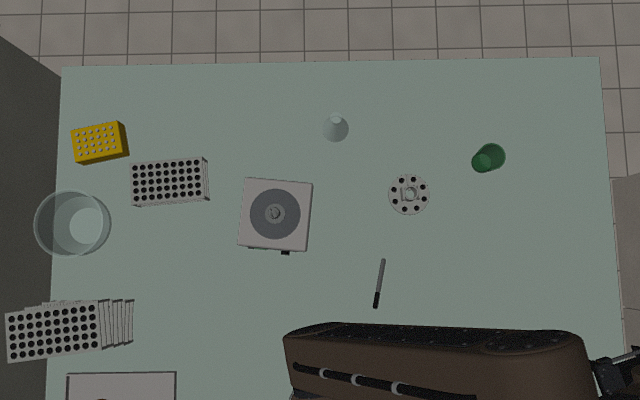

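View pics/s0.png

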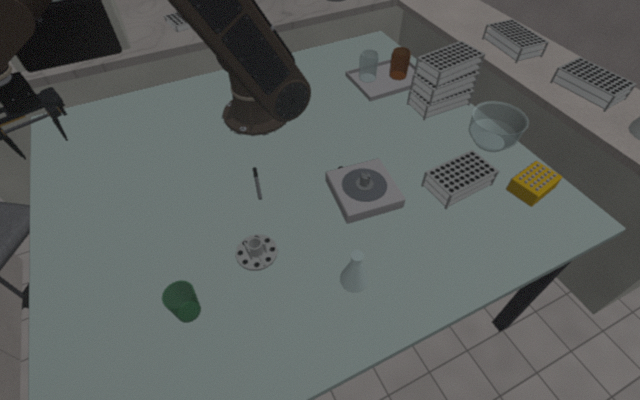

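The top view shows the rotor at about (409,194), the mixer with its spindle at (275,214), the marker at (380,283), the beaker at (488,158) and the flask at (335,127). In the scene view the rotor is at (257,252) and the spindle at (365,180). I'll zoom in next.

```bash
python3 - <<'E'
from h import *
def c(f,x,y,w,h,s):
    im=np.load(f'pics/{f}.npy')[y:y+h,x:x+w]; return cv2.resize(im,(400,300),interpolation=cv2.INTER_CUBIC)
a=np.hstack([c('t0',377,170,64,48,0),c('t0',243,190,64,48,0)])
b=np.hstack([c('s0',225,228,64,48,0),c('s0',333,158,64,48,0)])
cv2.imwrite('pics/z0.png',cv2.convertScaleAbs(np.vstack([a,b]),alpha=1.3))
im=np.load('pics/t0.npy'); 
# tube holes dark, around rotor
g=im[165:225,375:445].max(2).astype(np.uint8)
n,l,st,ce=cv2.connectedComponentsWithStats((g<75).astype(np.uint8))
P=[]
for k in range(1,n):
    uv=ce[k]+[375,165]; p=ray('top',uv,10); P.append(p[:2]); print(uv.round(1),st[k,4],p.round(1))
# machine top face (white) outline
g=im.min(2).astype(np.uint8); hsv=cv2.cvtColor(im.astype(np.uint8),cv2.COLOR_BGR2HSV)
print(im[185,255],im[214,260],im[150,400],im[194,395])
E
```

```text
[401. 180.] 21 [ 606.7 -184.6   10. ]
[413.1 178.9] 22 [ 609.1 -217.    10. ]
[422.4 186.6] 22 [ 587.8 -241.    10. ]
[393.7 189.1] 23 [ 582.4 -164.2   10. ]
[411.2 187.8] 13 [ 585.  -211.2   10. ]
[400. 189.] 1 [ 582.4 -181.1   10. ]
[423.6 198.5] 23 [ 555.8 -243.1   10. ]
[405. 197.] 1 [ 560.6 -193.7   10. ]
[417. 197.] 1 [ 560.1 -225.7   10. ]
[394.8 201. ] 23 [ 550.4 -166.2   10. ]
[402.5 200. ] 2 [ 552.7 -186.8   10. ]
[408.4 199.8] 9 [ 553.  -202.6   10. ]
[418. 199.] 1 [ 554.7 -228.1   10. ]
[404.1 208.8] 23 [ 529.1 -190.2   10. ]
[416.2 207.7] 22 [ 531.4 -222.4   10. ]
[121 124 126] [76 74 72] [123 131 116] [117 123 120]
```

View pics/z0.png

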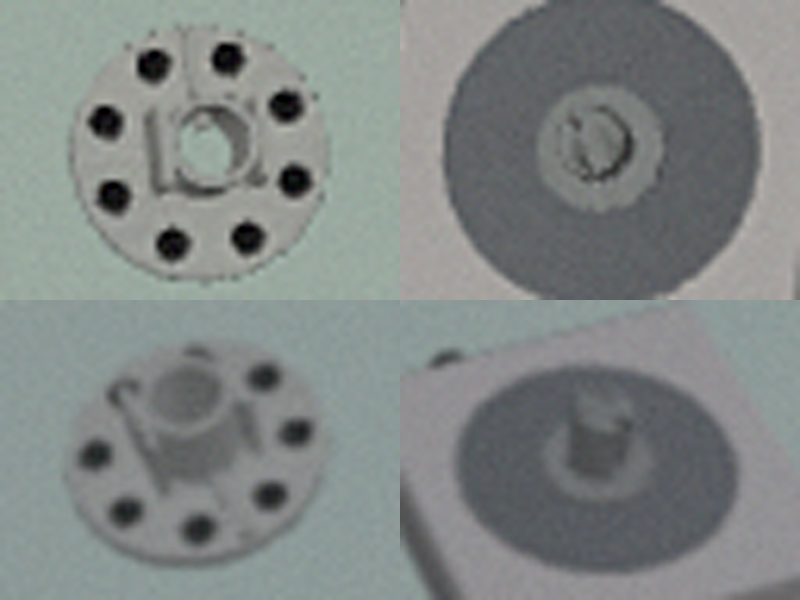

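The rib runs towards world +x, between the two upper holes. Its yaw is about 0.07, and the ears confirm it. The hole centres put the rotor axis near (569,-204). The spindle keyway shows as a dark notch on the +x+y side. Next I'll measure the spindle and that notch.

```bash
python3 - <<'E'
from h import *
A={n:np.mean([viewer.read_camera(n)[:,:,::-1].astype(float) for _ in range(10)],0) for n in('top','scene')}
# dark deck disc, ellipse from hull
for n,box in(('top',(235,170,320,260)),('scene',(320,155,410,225))):
    x0,y0,x1,y1=box; g=A[n][y0:y1,x0:x1].max(2)
    m=((g>60)&(g<95)).astype(np.uint8); m=cv2.morphologyEx(m,cv2.MORPH_OPEN,np.ones((3,3),np.uint8))
    k=max(cv2.findContours(m,cv2.RETR_EXTERNAL,cv2.CHAIN_APPROX_NONE)[0],key=cv2.contourArea)
    e=cv2.fitEllipse(cv2.convexHull(k)); p=np.array(e[0])+[x0,y0]
    print(n,'disc',p.round(1),np.round(e[1],1),ray(n,p,51).round(1))
# machine deck outline (top)
im=A['top'][165:265,225:325]; m=((im[:,:,2]-im[:,:,1])>-2).astype(np.uint8); m=cv2.morphologyEx(m,cv2.MORPH_CLOSE,np.ones((5,5)))
m=cv2.morphologyEx(m,cv2.MORPH_OPEN,np.ones((5,5)))
k=max(cv2.findContours(m,cv2.RETR_EXTERNAL,cv2.CHAIN_APPROX_NONE)[0],key=cv2.contourArea)
b=cv2.boxPoints(cv2.minAreaRect(k))+[225,165]
w=np.array([ray('top',q,50) for q in b]); print(w.round(1),w.mean(0).round(1),np.degrees(np.arctan2(*(np.roll(w,-1,0)-w)[:,1::-1].T)),np.linalg.norm(np.roll(w,-1,0)-w,axis=1))
# rectified z=88 and z=54 views, 0.25 mm/px, top: up=+x left=+y
c=ray('top',(275,213.7),54); print('flange',c)
out=[]
for n in('top','scene'):
  for z in(88,54):
    S=400; pw=[(c[0]+sx*33,c[1]+sy*33,z) for sx,sy in((1,1),(1,-1),(-1,-1),(-1,1))]
    M=cv2.getPerspectiveTransform(np.float32([proj(n,q) for q in pw]),np.float32([(0,0),(300,0),(300,300),(0,300)]))
    r=cv2.warpPerspective(A[n],M,(300,300),flags=cv2.INTER_CUBIC); r=np.clip(r*1.5,0,255)
    cv2.circle(r,(150,150),int((14 if z==88 else 26)*300/66),(0,0,255),1); cv2.line(r,(150,0),(150,300),(0,255,0),1);cv2.line(r,(0,150),(300,150),(0,255,0),1); out.append(r)
cv2.imwrite('pics/r0.png',np.vstack([np.hstack(out[:2]),np.hstack(out[2:])]))
E
```

```text
top disc [274.7 213.5] [50.2 50.6] [518.1 149.9  51. ]
scene disc [364.  184.7] [33.2 45.3] [522.1 144.8  51. ]
[[429.5 248.1  50. ]
 [617.1 230.5  50. ]
 [596.   50.7  50. ]
 [409.4  71.4  50. ]] [513.  150.2  50. ] [ -5.38016901 -96.68818857 173.6641061   83.4849529 ] [188.41966443 181.02712072 187.83657941 177.88177115]
flange [517.28783586 148.8277795   54.        ][ WARN:0@5.598] global loadsave.cpp:1063 imwrite_ Unsupported depth image for selected encoder is fallbacked to CV_8U.
```

View pics/r0.png

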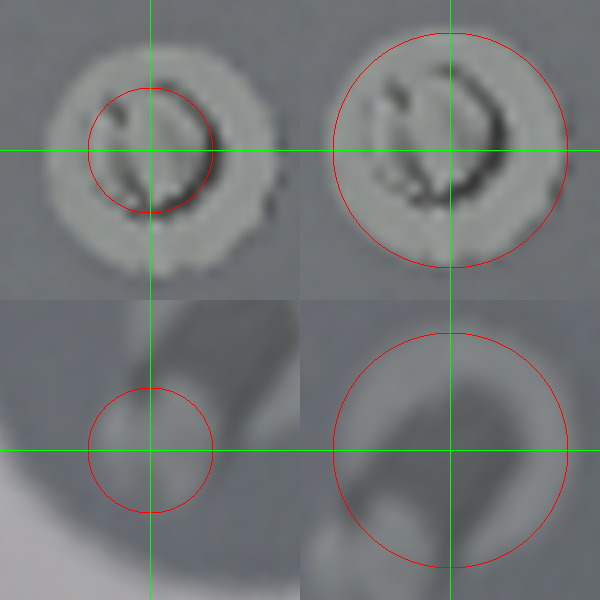

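The spindle is at about (518,149). The keyway yaw looks like 0.3–0.65, with the dark notch at (118,108) in the rectified top view. I'll start towards the rotor.

Request:
move_arm --moves '[0.1,-0.1,0,0.07,0.2,-0.2,0,0.07,0.24,-0.21,0,0,0.24,-0.21,0,0,0.24,-0.21,0,0,0.24,-0.21,0,0,0.24,-0.21,0,0,0.24,-0.21,0,0,0.24,-0.21,0,0,0.24,-0.21,0,0]' --claw 95

```text
t: 2.35
eef_pos: [483.9, -272.2, 214.8]
tcp_rot: [3.141, -0.0, 0.071]
ft_force: [0.3, -0.4, 0.2]
opening: 1.002
grip_force: 0.0
```

```bash
cat >> h.py <<'E'
def go(x,y,z,yaw=None):
    s=monitor.state(); p=s['eef_pos']; w=s['tcp_rot'][2]
    d=np.array([x,y,z])-p; 
    print('t',round(s['t'],2),'pos',p.round(1),'rpy',s['tcp_rot'].round(3),'F',s['ft_force'].round(1),'M',s['moment'].round(2),'op',round(s['opening']*95.1,1),'gf',round(s['grip_force'],1),'j6',s['joints'][5].round(2))
    print('units',np.round([(np.cos(w)*d[0]+np.sin(w)*d[1])/150,(np.sin(w)*d[0]-np.cos(w)*d[1])/150,-d[2]/150, 0 if yaw is None else -(yaw-w)/(np.pi/2)],4))
E
python3 -c "
from h import *
go(569.1,-203.6,100,0.075)"
```

```text
t 2.35 pos [ 483.9 -272.2  214.8] rpy [ 3.141 -0.     0.071] F [ 0.3 -0.4  0.2] M [ 0.03  0.03 -0.01] op 95.3 gf 0.0 j6 0.87
units [ 0.599  -0.4161  0.7654 -0.0026]
```

Request:
move_arm --moves '[0.2,-0.14,0.2,0,0.2,-0.14,0.2,0,0.2,-0.136,0.2,0,0,0,0.16,0,0,0,0,0,0,0,0,0]'

```text
t: 3.1
eef_pos: [568.4, -205.3, 101.6]
tcp_rot: [3.141, -0.001, 0.071]
ft_force: [0.1, -0.3, 0.1]
opening: 0.999
grip_force: 0.0
```

```bash
python3 -c "
from h import *
go(569.1,-203.6,16,0.075)
save('top','t1',(360,150,460,225),4)
save('scene','s1',(200,190,320,280),4)
a=cv2.imread('pics/t1.png');b=cv2.imread('pics/s1.png');b=cv2.resize(b,(400,300))
cv2.imwrite('pics/c1.png',cv2.convertScaleAbs(np.hstack([a,b]),alpha=1.3))"
```

```text
t 3.1 pos [ 568.4 -205.3  101.6] rpy [ 3.141e+00 -1.000e-03  7.100e-02] F [ 0.1 -0.3  0.1] M [ 0.04 -0.02  0.04] op 95.0 gf 0.0 j6 1.04
units [ 0.0056 -0.0107  0.5706 -0.0029]
```

View pics/c1.png

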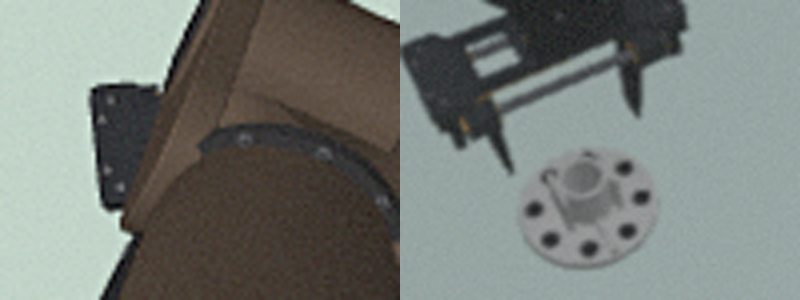

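The scene crop shows the open fingers straddling the ears, with the hub between them. Descending now.

Request:
move_arm --moves '[0.006,-0.01,0.15,0,0,0,0.15,0,0,0,0.14,0,0,0,0.09,0,0,0,0.03,0,0,0,0,0,0,0,0,0]'

```text
t: 4.08
eef_pos: [569.3, -203.4, 17.4]
tcp_rot: [3.141, -0.001, 0.071]
ft_force: [-0.6, -0.3, -0.6]
opening: 0.998
grip_force: 0.0
```

Request:
move_arm --moves '[0,0,0,0,0,0,0,0,0,0,0,0,0,0,0,0,0,0,0,0,0,0,0,0,0,0,0,0,0,0,0,0]' --claw 38

```text
t: 5.08
eef_pos: [569.1, -203.4, 16.6]
tcp_rot: [3.141, -0.0, 0.071]
ft_force: [-0.0, -1.7, -0.9]
opening: 0.481
grip_force: 30.0
```

```bash
python3 -c "
from h import *
go(569.1,-203.6,150,0.075)"
```

```text
t 5.08 pos [ 569.1 -203.4   16.6] rpy [ 3.141 -0.     0.071] F [-0.  -1.7 -0.9] M [-0.21 -0.01 -0.  ] op 45.7 gf 30.0 j6 1.05
units [ 2.000e-04  1.500e-03 -8.891e-01 -2.600e-03]
```

The grip is good: opening 45.7 mm, grip force 30 N. Lifting and carrying to above the spindle.

Request:
move_arm --moves '[0,0,-0.1,0,0,0,-0.2,0,0,0,-0.25,0,0,0,-0.25,0,0,0,-0.2,0,0,0,0,0]'

```text
t: 5.82
eef_pos: [569.6, -203.4, 169.1]
tcp_rot: [3.139, -0.004, 0.071]
ft_force: [-1.4, 0.4, -3.2]
opening: 0.486
grip_force: 30.0
```

Request:
move_arm --moves '[-0.02,-0.15,0,0,-0.02,-0.25,0,0,-0.02,-0.28,0,0,-0.02,-0.28,0,0,-0.02,-0.28,0,0,-0.02,-0.28,0,0,-0.02,-0.28,0,0,-0.02,-0.28,0,0,-0.01,-0.19,0,0,0,-0.1,0,0]'

```text
t: 7.08
eef_pos: [516.8, 151.3, 165.4]
tcp_rot: [3.141, 0.003, 0.073]
ft_force: [-0.7, -0.1, -2.4]
opening: 0.479
grip_force: 30.0
```

```bash
python3 - <<'E'
from h import *
go(518,149.4,130,0.071)
im=save('scene','s2',(310,110,430,200),6)
cv2.imwrite('pics/s2.png',cv2.convertScaleAbs(cv2.imread('pics/s2.png'),alpha=1.3))
s=monitor.state()['eef_pos']; 
print(proj('scene',(s[0],s[1],s[2]-16.6)),proj('scene',(518,149.4,88)))
E
```

```text
t 7.08 pos [516.8 151.3 165.4] rpy [3.141e+00 3.000e-03 7.300e-02] F [-0.7 -0.1 -2.4] M [-0.01  0.02 -0.  ] op 45.5 gf 30.0 j6 1.66
units [0.0069 0.0132 0.2362 0.0011]
[368.28797219 158.10473915] [365.70738857 174.35946456]
```

View pics/s2.png

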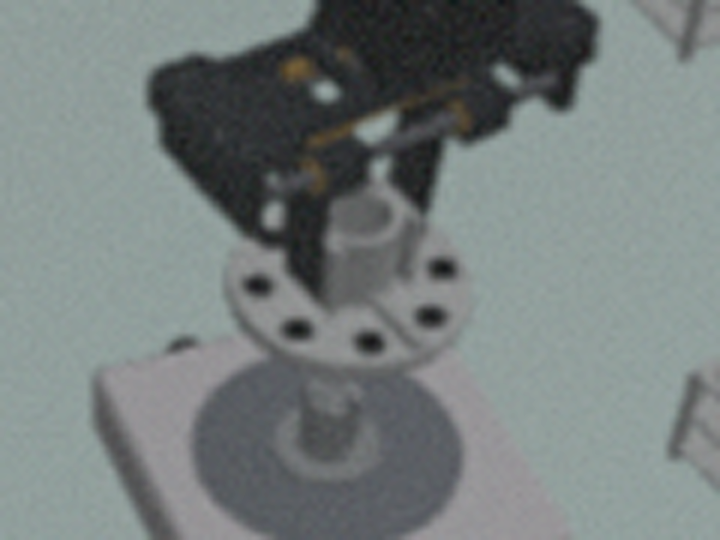

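The scene view shows the rotor held level above the spindle with its rib towards +x. The disc centre is at (368,158), where I predicted it, and the shaft top is at about (365,174). Descending to just above the shaft.

Request:
move_arm --moves '[0.007,0.016,0.12,0,0,0,0.12,0,0,0,0.09,0,0,0,0.04,0,0,0,0,0,0,0,0,0]'

```text
t: 7.88
eef_pos: [519.9, 147.2, 111.6]
tcp_rot: [3.142, -0.001, 0.071]
ft_force: [0.4, 0.5, -2.7]
opening: 0.482
grip_force: 30.0
```

Request:
move_arm --moves '[0,0,0.015,0,0,0,0.015,0,0,0,0.015,0,0,0,0,0]'

```text
t: 8.38
eef_pos: [519.5, 147.2, 104.2]
tcp_rot: [3.141, 0.0, 0.071]
ft_force: [-0.1, 0.0, -2.6]
opening: 0.482
grip_force: 30.0
```

```bash
python3 - <<'E'
from h import *
go(518,148.8,90,0.071)
E
```

```text
t 8.38 pos [519.5 147.2 104.2] rpy [3.141 0.    0.071] F [-0.1  0.  -2.6] M [ 0.03 -0.   -0.02] op 45.8 gf 30.0 j6 1.65
units [-0.0092 -0.0113  0.0945 -0.0001]
```

Request:
move_arm --moves '[-0.009,-0.011,0,0,0,0,0,0,0,0,0.015,0,0,0,0.015,0,0,0,0,0]'

```text
t: 9.0
eef_pos: [518.1, 148.7, 99.6]
tcp_rot: [3.141, 0.0, 0.071]
ft_force: [-0.3, 1.3, -3.1]
opening: 0.48
grip_force: 30.0
```

```bash
python3 - <<'E'
from h import *
go(518,148.8,90,0.071)
E
```

```text
t 9.0 pos [518.1 148.7  99.6] rpy [3.141 0.    0.071] F [-0.3  1.3 -3.1] M [0.02 0.03 0.01] op 45.7 gf 30.0 j6 1.66
units [-0.0004 -0.0005  0.0641 -0.0001]
```

The bore is about 5 mm over the shaft with almost no side force. Easing down to tab contact.

Request:
move_arm --moves '[0,0,0.015,0,0,0,0.015,0,0,0,0.01,0,0,0,0.007,0,0,0,0,0]'

```text
t: 9.62
eef_pos: [518.1, 148.8, 92.7]
tcp_rot: [3.142, 0.0, 0.071]
ft_force: [0.3, -1.1, -4.0]
opening: 0.484
grip_force: 30.0
```

Request:
move_arm --moves '[0,0,0.007,0,0,0,0.007,0,0,0,0,0]'

```text
t: 10.0
eef_pos: [518.1, 148.8, 90.7]
tcp_rot: [3.142, 0.0, 0.071]
ft_force: [-0.1, 0.5, -2.8]
opening: 0.484
grip_force: 30.0
```

Request:
move_arm --moves '[0,0,0.005,0,0,0,0,0]'

```text
t: 10.25
eef_pos: [518.2, 148.8, 90.1]
tcp_rot: [3.142, -0.0, 0.071]
ft_force: [-0.6, 0.2, 0.4]
opening: 0.481
grip_force: 30.0
```

Request:
move_arm --moves '[0,0,0.005,0,0,0,0,0]'

```text
t: 10.5
eef_pos: [518.4, 148.8, 89.7]
tcp_rot: [3.142, -0.001, 0.071]
ft_force: [-2.8, -0.0, 5.6]
opening: 0.478
grip_force: 30.0
```

Request:
move_arm --moves '[0,0,0.005,0,0,0,0,0]'

```text
t: 10.75
eef_pos: [518.4, 148.8, 89.3]
tcp_rot: [3.142, -0.001, 0.071]
ft_force: [-2.7, -0.2, 8.8]
opening: 0.483
grip_force: 30.0
```

Contact at the expected height, with about 11 N of pressing force. Now turning towards positive yaw (negative tool turn).

Request:
move_arm --moves '[0,0,0,-0.02,0,0,0,-0.02,0,0,0,-0.02,0,0,0,0]'

```text
t: 11.25
eef_pos: [518.4, 148.4, 89.0]
tcp_rot: [3.141, -0.001, 0.166]
ft_force: [1.4, 2.4, -3.0]
opening: 0.482
grip_force: 30.0
```

Request:
move_arm --moves '[0,0,0,-0.02,0,0,0,-0.02,0,0,0,0]'

```text
t: 11.62
eef_pos: [518.1, 148.7, 88.2]
tcp_rot: [3.141, 0.0, 0.229]
ft_force: [1.1, -0.6, -2.6]
opening: 0.483
grip_force: 30.0
```

The contact force dropped to just the rotor's weight and z fell, so the tab has found the keyway. Lowering gently to confirm.

Request:
move_arm --moves '[0,0,0.008,0,0,0,0.008,0,0,0,0,0]'

```text
t: 12.0
eef_pos: [518.2, 148.8, 85.9]
tcp_rot: [3.142, 0.0, 0.228]
ft_force: [1.2, -0.4, -4.3]
opening: 0.485
grip_force: 30.0
```

```bash
python3 - <<'E'
from h import *
go(518,148.8,71,0.229)
E
```

```text
t 12.0 pos [518.2 148.8  85.9] rpy [3.142 0.    0.228] F [ 1.2 -0.4 -4.3] M [-0.05 -0.3  -0.01] op 46.1 gf 30.0 j6 1.5
units [-0.001  -0.0003  0.0992 -0.0007]
```

The rotor is now well below tab-on-top height and moves freely. Lowering towards the flange; contact is expected at a TCP z of about 70.

Request:
move_arm --moves '[0,0,0.014,0,0,0,0.014,0,0,0,0.014,0,0,0,0.014,0,0,0,0,0]'

```text
t: 12.62
eef_pos: [518.1, 148.8, 77.4]
tcp_rot: [3.142, 0.0, 0.228]
ft_force: [2.6, 0.4, -4.7]
opening: 0.483
grip_force: 30.0
```

Request:
move_arm --moves '[0,0,0.012,0,0,0,0.012,0,0,0,0.01,0,0,0,0,0]'

```text
t: 13.12
eef_pos: [518.2, 148.8, 72.4]
tcp_rot: [3.142, 0.0, 0.228]
ft_force: [3.1, 0.0, -3.9]
opening: 0.483
grip_force: 30.0
```

Request:
move_arm --moves '[0,0,0.005,0,0,0,0,0]'

```text
t: 13.38
eef_pos: [518.1, 148.8, 71.8]
tcp_rot: [3.141, -0.0, 0.228]
ft_force: [2.2, -0.0, -2.7]
opening: 0.483
grip_force: 30.0
```

Request:
move_arm --moves '[0,0,0.005,0,0,0,0,0]'

```text
t: 13.62
eef_pos: [518.1, 148.8, 71.1]
tcp_rot: [3.141, -0.0, 0.228]
ft_force: [1.6, 0.1, -2.0]
opening: 0.481
grip_force: 30.0
```

Request:
move_arm --moves '[0,0,0.005,0,0,0,0,0]'

```text
t: 13.88
eef_pos: [518.2, 148.8, 70.6]
tcp_rot: [3.141, -0.0, 0.228]
ft_force: [0.4, 0.9, 3.4]
opening: 0.48
grip_force: 30.0
```

Request:
move_arm --moves '[0,0,0.005,0,0,0,0,0]'

```text
t: 14.12
eef_pos: [518.2, 148.8, 70.5]
tcp_rot: [3.141, -0.001, 0.228]
ft_force: [-2.0, -1.4, 13.3]
opening: 0.487
grip_force: 30.0
```

Firm contact at z 70.5, where 70.6 was predicted for fully home. Easing the pressure and letting go.

Request:
move_arm --moves '[0,0,-0.004,0,0,0,0,0]'

```text
t: 14.38
eef_pos: [518.2, 148.8, 70.6]
tcp_rot: [3.141, -0.0, 0.228]
ft_force: [-0.6, -0.4, 7.5]
opening: 0.481
grip_force: 30.0
```

Request:
move_arm --moves '[0,0,0,0,0,0,0,0,0,0,0,0,0,0,0,0,0,0,0,0,0,0,0,0]' --claw 90

```text
t: 15.12
eef_pos: [518.1, 148.8, 70.1]
tcp_rot: [3.141, 0.0, 0.228]
ft_force: [-1.2, -0.1, 0.2]
opening: 0.942
grip_force: 0.0
```

Request:
move_arm --moves '[0,0,-0.05,0,0,0,-0.15,0,0,0,-0.2,0,0,0,-0.25,0,0,0,-0.25,0,0,0,-0.1,0,0,0,0,0]'

```text
t: 16.0
eef_pos: [518.2, 148.8, 220.6]
tcp_rot: [3.141, -0.001, 0.228]
ft_force: [-0.3, 0.3, -0.3]
opening: 0.95
grip_force: 0.0
```

```bash
python3 - <<'E'
from h import *
go(518,148.8,200,0.228)
im=save('scene','s3',(310,110,430,200),6)
cv2.imwrite('pics/s3.png',cv2.convertScaleAbs(cv2.imread('pics/s3.png'),alpha=1.3))
# expected disc rim at seat, in crop px
for z in(64,84):
    q=np.array([proj('scene',(518+55*np.cos(a),148.8+55*np.sin(a),z)) for a in np.linspace(0,6.28,60)]); print(z,(q.min(0)-[310,110])*6,(q.max(0)-[310,110])*6)
E
```

```text
t 16.0 pos [518.2 148.8 220.6] rpy [ 3.141e+00 -1.000e-03  2.280e-01] F [-0.3  0.3 -0.3] M [0.02 0.01 0.02] op 90.4 gf 0.0 j6 1.5
units [-0.0013 -0.0003  0.1374 -0.    ]
64 [214.01645801 340.33746998] [444.20070912 508.1695303 ]
84 [215.91189679 311.08561052] [449.39792594 479.40236611]
```

View pics/s3.png

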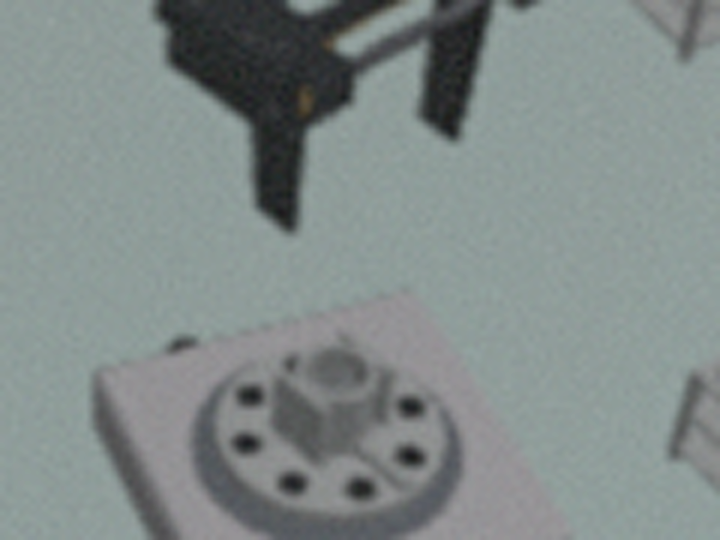

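The rotor sits flat on the flange. Its disc rim bottoms at about row 515 of the crop, against a predicted 508 when seated and 479 when high, and the gripper is well clear. Handing in.

```bash
python3 -c "
from h import *
print(order.job_done())"
```

```text
the job is handed in; nothing more can be done
None
```

The rotor sits fully home on the flange with its tab in the keyway, released and with the gripper clear; the job was handed in at about 16 s, and the rack, flask, beaker and marker were not touched.

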